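Tension two spokes of the clay barrow's wheel

ROBOT

A 6-joint arm with a two-finger parallel gripper is mounted at the origin on the work surface. World frame = base frame: x ahead of the robot, y to its left, z up, the work surface at z = 0. Lengths are in mm, angles in rad, forces in N, time in s.
With the tool pointing down it reaches from about 400 to 925 mm from the base axis. Payload 12.5 kg.
Tool frame: the origin (TCP) lies at the very end of the fingers, on their centre line; the grasp point (between the pads) lies 19 mm behind it; z points along the fingers, y is the line along which they close (so a half turn about z gives the same grasp; the last joint's range is limited). The gripper opens to 95 mm and grips with 3 to 60 N. Pads are 20 mm wide; open, the fingers measure 119 mm over their backs; the gripper's body (75 mm by 180 mm) begins 59 mm behind the grasp point.
Start: joints at [-1.326, 0.491, 1.559, -0, 1.092, -0.106], TCP at [214.804, -586.946, 214.661] pointing down, gripper open.
Joint ranges: [-3.1, 3.1], [-0.84, 2.19], [0.05, 2.79], [-1.13, 4.28], [0.06, 2.93], [-2.69, 2.69]. Speed limits (rad/s): [2.22, 2.22, 2.79, 3.14, 3.14, 3.14].

INTERFACE

Orientations are given as a 3x3 rotation matrix whose columns are the frame's x, y, z axes.
In Python, from workcell import bot gives the robot as it stands.
- The arm moves only by the shell command python3 -m pendant 'ROWS' [FORCE]. ROWS is JSON, a list that holds one entry, the list of rows, each a list of 7 numbers: the shift along the tool's x, y, z scaled (see below), then the turn, a rotation vector about the tool's x, y, z scaled (see below), then the gripper command: -1 is fully open, 1 is shut, values between are in proportion. A call has 1 to 8 rows; each row shifts and turns the commanded pose from where the row before left it, along the tool's axes as they then stand; what a row does not reach is not made up. The controller multiplies each number of a shift by 3 cm and each number of a turn by 60 degrees. A row lasts 1/12 s, in which the tool goes at most 41.7 mm and 7.16 degrees, less where a joint would pass 70% of its speed; a pose out of reach is approached as far as the arm can. A call with a number of a shift or a turn outside -1 to 1 is refused whole. A call with a gripper value outside its range is refused whole. The fingers move at their own pace and stop on an object; FORCE is the grip in N (left out, the last holds). Time passes only in rows, so rows that do not move let the fingers close. It gives the time, the measured TCP pose, the force, the opening and the grip force at its end, in the units of the state.
- bot.get_state(): the state, without advancing time (a new reading comes with each control period).
- bot.snapshot(name): name is "side" or "top"; returns the picture (420x560x3 uint8, blue, green, red); there is no depth.
- bot.calibration(name): a dict with "fov_y" (degrees; the focal length in pixels is half the picture's height over the tangent of half this angle, whatever the lens; pixels are square), "cx", "cy" (the principal point, pixels), "R" (3x3) and "t" (3): a world point X has camera coordinates R X + t. Camera axes: x right, y down, z forward; pixel columns grow to the right and rows downward; lengths in mm; the calibration is good to about 2 mm. A picture is of the moment at which its call begins. calibration takes no time and is no camera call.
- bot.close_job(): hands the job in; it is judged then, once.
The state is a dict: "time_s": time; "q": joint angles; "qd": joint speeds; "joint_efforts": joint torques, N m; "eef_pos": TCP position; "ee_rot": TCP orientation; "force": force on the tool from outside, world axes, zero at the start; "torque": the same for the moment, N m; "width": finger opening in mm; "gripper_force": force on a finger pad.
Only numpy, scipy, OpenCV 4.12 (cv2) and the standard library are available. Lean on these libraries where they do the work, as an engineer would, in place of code of your own. Each camera call takes 0.05 s, during which the arm holds its last target. There are 200 camera calls.

TASK

The clay barrow's wheel stands in the truing stand with its two uppermost spokes slack. Start with the nipple next to the valve stem: turn its square head clockwise (seen from outside the rim), through its free play until you feel the thread bite, then exactly one quarter turn more; then do the same to the other upper nipple, but give it exactly two quarter turns past the bite. Do not overwind either, do not shove the wheel round on its axle, and leave everything else on the bench alone.

Things in the scene. Friction and masses are not known exactly. Their poses are not given: they have to be found in the camera images.
- stand: Truing stand: plywood board 280 x 340 x 18 mm with two steel uprights that carry a grey steel spoked wheel upright, no tyre. Origin under the board's centre; x along the axle (away from the robot at yaw 0), y in the wheel's plane to the left, z up. Axle 180 mm up. The wheel has eight square nipple heads 45 degrees apart; only the two upper are slack.
- wheel (a joint): Turn of the wheel about its axle (rad). At 0 the two upper nipples lean 22.5 degrees left and right of upright; positive tips the top towards the stand's +y. Held only by a brake friction of 1.8 N m: about 13 N along the rim drags it round. It must stay within 0.15 rad of where it stood.
- nipple_a (a point): First nipple: upper head on the stand's +y side (robot's left), next to the brass valve stem that points inward from the rim. Point on its axis at the outer end face; z outward, x and y square to the four flats, turning with it. Tightening (clockwise from outside) is negative about z. Free play 0.2 to 1.8 rad, hidden. Wanted: one quarter turn past the bite (1.57 rad, within 0.3).
- nipple_b (a point): Second nipple: upper head on the stand's -y side, built the same, with its own hidden free play of 0.2 to 1.8 rad. Point and axes as for nipple_a. Wanted: two quarter turns past the bite (3.14 rad, within 0.3 rad), of the thread.
- rim_top (a point): Middle of the rim's outer face, midway between the two upper nipples; moves with the wheel. The face is a plain band of radius 130 mm, 36 mm wide along the axle. Each nipple head is a steel block 16 x 16 mm that stands 28 mm out from it, along the spoke, with nothing else within 50 mm of an upper head.
- spanner: Steel spanner 150 mm long lying on the stand's board, robot's side of the wheel. Bystander.
- axle_nut: Square steel nut 26 mm wide on the stand's board, beyond the wheel. Bystander.
- bearing: Steel ring 42 mm across on the stand's board, beyond the wheel. Bystander.
- tube_1: Brown clay cup, 52 mm across, 75 mm tall, on the table at the left. Bystander.
- tube_2: Same clay cup. Bystander.
- tube_3: Same clay cup. Bystander.
- sanding_block: Wooden block 110 x 65 x 35 mm on the table at the right. Bystander.
- wood_rib: Flat wooden potter's rib 90 x 50 x 12 mm on the table at the right. Bystander.
- seat_a: Seat of the first nipple: the brass ferrule on the wheel under it. Origin on the nipple's axis in the rim's outer face, 28 mm below point nipple_a; z outward along the spoke, x along the axle. Moves with the wheel only, does not turn with the nipple. A lug hidden on the thread (thread_a_c1), 8 mm off the axis, stands at the seat's +x until the bite and then goes round with the nipple.
- seat_b: The same for the second nipple (lug thread_b_c1). Feel of both nipples: in the free play a head turns at 0.03 N m. At the bite the moment rises by 2 N m per rad (the spoke winds up) to 0.28 N m after 0.14 rad; from there the thread turns on steadily. Let go, the head springs back 0.14 rad while the thread stays. Turning back only reopens the play.

How it is judged:
By the outcome, as a careful person would: the job done as asked, in the order asked, and still so for the second after the job is handed in, with the robot touching nothing.
It also fails if it takes over 72 s, if anything falls off the work surface, if the arm or the gripper's body presses on something with over 40 N, if the wrist force passes 120 N, or if a joint passes its speed limit or range.

## Working session

There is one attempt and no reset: what is moved stays moved. The work goes in short steps, Python scripts to look and compute and a shell command to move; the robot and the scene stay as the last step left them, time stands still between calls to the robot, and variables do not carry over. Pictures are saved under pics/ and viewed, at most 10 in all, crops included, and the job is handed in when it is done.

```bash
ls; mkdir -p pics; python3 - <<'E'
from workcell import bot
import cv2,numpy as np
for n in("side","top"):
    cv2.imwrite(f"pics/{n}0.png",bot.snapshot(n)); c=bot.calibration(n); print(n,c)
s=bot.get_state();print(s)
E
```

```text
pics
side {'fov_y': 45.68072891510556, 'cx': 277.92567552896304, 'cy': 215.81531156681547, 'R': array([[-0.81665371, -0.5770385 ,  0.01016267],
       [-0.41145747,  0.56978669, -0.71136902],
       [ 0.40469676, -0.58512365, -0.70274522]]), 't': array([ 445.14352537,  381.92363011, 1156.74322232])}
top {'fov_y': 48.6109811120665, 'cx': 293.6824646837487, 'cy': 209.2222006946096, 'R': array([[-1.00096603e-03, -9.99992734e-01,  3.67831743e-03],
       [-9.83910579e-01,  3.27690415e-04, -1.78661315e-01],
       [ 1.78658811e-01, -3.79796934e-03, -9.83903758e-01]]), 't': array([ -14.93096499,  593.95057487, 1203.1751468 ])}
{'time_s': 0.1, 'q': array([-1.32559389e+00,  4.91524852e-01,  1.55936666e+00, -3.07779794e-05,
        1.09167557e+00, -1.05602246e-01]), 'qd': array([-5.61527333e-04, -2.30075595e-03, -3.20173533e-03, -6.19794894e-04,
        1.22851670e-03,  6.82151213e-05]), 'joint_efforts': array([ 3.33039141e-03, -6.13623691e+01, -2.58605361e+01,  6.94497395e-02,
        4.70244011e-02, -5.37467065e-05]), 'eef_pos': array([ 214.74824987, -586.73771925,  214.11181483]), 'ee_rot': array([[ 9.39091616e-01,  3.43666797e-01, -2.63039898e-04],
       [ 3.43666890e-01, -9.39091150e-01,  9.38648670e-04],
       [ 7.55639419e-05, -9.71875200e-04, -9.99999525e-01]]), 'force': array([-0.38253322, -0.5520697 ,  0.29174998]), 'torque': array([ 0.03443885, -0.00911327, -0.01528433]), 'gripper_force': 0.0, 'width': 94.88235441463682}
```

View pics/side0.png

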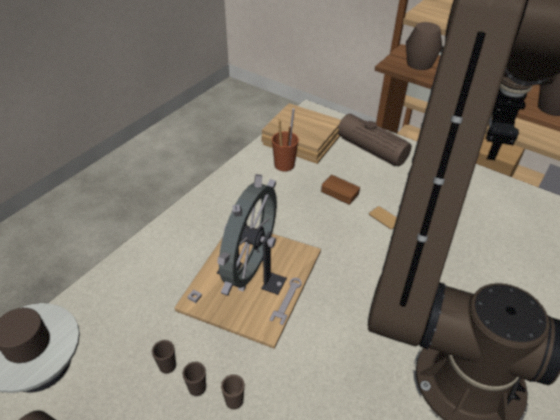

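View pics/top0.png

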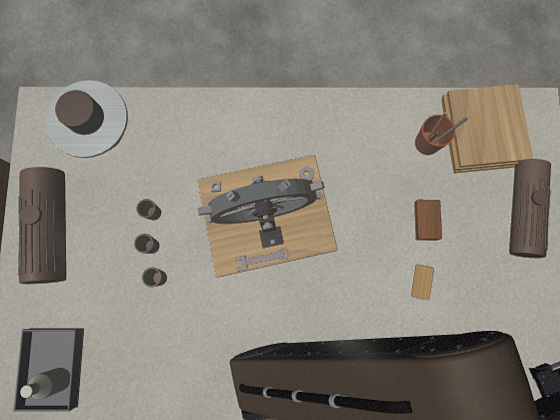

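The side view shows the wheel around (250,235) with upper heads near (258,180), (272,183); the top view shows upper heads near (236,187), (284,183) and the board turned about 12°. I'll zoom in on both.

```bash
python3 - <<'E'
import cv2,numpy as np
a=cv2.imread("pics/side0.png")[165:305,170:330]; b=cv2.imread("pics/top0.png")[145:285,190:345]
a=cv2.resize(a,None,fx=5,fy=4.2*5/4.2,interpolation=cv2.INTER_CUBIC)[:600]; b=cv2.resize(b,None,fx=5,fy=5,interpolation=cv2.INTER_CUBIC)[:600]
cv2.imwrite("pics/c1.png",a);cv2.imwrite("pics/c2.png",b)
E
```

```text
(no output)
```

View pics/c1.png

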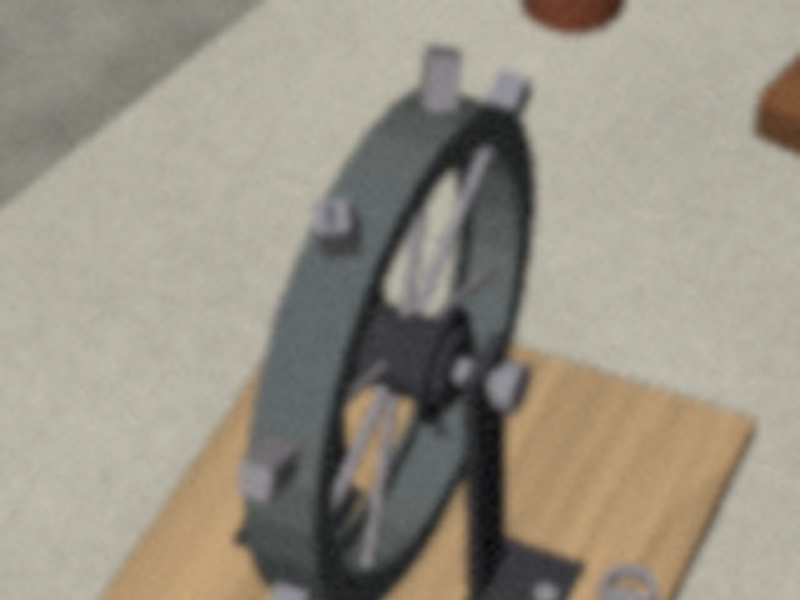

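View pics/c2.png

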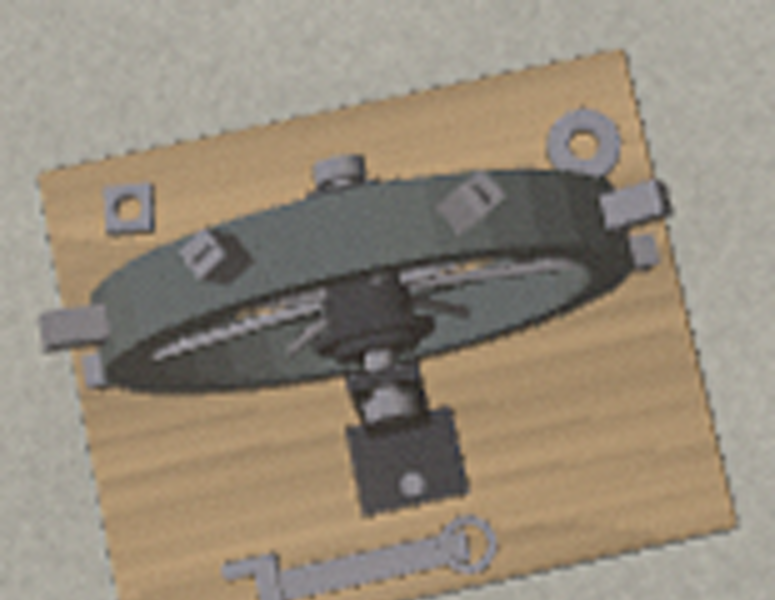

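Zooms: in the top crop, nipple_a's end face is at (202,252) and nipple_b's at (484,192), each with a dark slot. The board corners are (40,170), (622,50) and (738,527). In the side crop, a's end is at about (440,50) and b's at about (514,77).

```bash
cat > h.py <<'E'
from workcell import bot
import numpy as np
C={n:bot.calibration(n) for n in("side","top")}
def ray(n,p):
    c=C[n]; f=210/np.tan(np.radians(c["fov_y"])/2)
    d=c["R"].T@np.array([(p[0]-c["cx"])/f,(p[1]-c["cy"])/f,1]); return -c["R"].T@c["t"],d/np.linalg.norm(d)
def plane(n,p,z):
    o,d=ray(n,p); return o+d*(z-o[2])/d[2]
def tri(ps,pt):
    (o1,d1),(o2,d2)=ray("side",ps),ray("top",pt)
    k=np.linalg.lstsq(np.c_[d1,-d2],o2-o1,rcond=None)[0]
    a,b=o1+k[0]*d1,o2+k[1]*d2; return (a+b)/2,np.linalg.norm(a-b)
def proj(n,X):
    c=C[n]; f=210/np.tan(np.radians(c["fov_y"])/2); v=c["R"]@X+c["t"]; return np.array([c["cx"]+f*v[0]/v[2],c["cy"]+f*v[1]/v[2]])
s=lambda x,y:((x+.5)/5-.5+170,(y+.5)/5-.5+165)
t=lambda x,y:((x+.5)/5-.5+190,(y+.5)/5-.5+145)
E
python3 - <<'E'
from h import *
np.set_printoptions(precision=1,suppress=True)
a=tri(s(440,50),t(202,252));b=tri(s(514,77),t(484,192));print(a,b,np.linalg.norm(a[0]-b[0]))
P=[plane("top",t(*p),18) for p in [(40,170),(622,50),(738,527)]];print(P,np.linalg.norm(P[0]-P[1]),np.linalg.norm(P[1]-P[2]))
c=(P[0]+P[2])/2; u=P[0]-P[1]; yaw=np.arctan2(-u[0],u[1]); v=P[1]-P[2]; print(c,np.degrees(yaw),np.degrees(np.arctan2(v[1],v[0])))
yw=np.radians((np.degrees(yaw)+np.degrees(np.arctan2(v[1],v[0])))/2)
X=np.array([np.cos(yw),np.sin(yw),0]);Y=np.array([-X[1],X[0],0])
for w in(-.1,0,.1):
  for sg in(1,-1):
    th=sg*np.pi/8+w; T=c*[1,1,0]+[0,0,180]+158*(np.sin(th)*Y+np.cos(th)*np.array([0,0,1]))
    print(w,sg,T,proj("top",T),proj("side",T))
print(t(202,252),t(484,192),s(440,50),s(514,77))
m=(a[0]-[0,0,0]-c); print([ (p@X,p@Y) for p in (a[0]-c,b[0]-c)])
E
```

```text
(array([542.9, 101.6, 427.2]), np.float64(23.01257297643619)) (array([587.9,  -5.4, 317.8]), np.float64(32.5656311038568)) 159.47404865324785
[array([688. , 254.6,  18. ]), array([758.1, -73.4,  18. ]), array([ 486.9, -134.5,   18. ])] 335.37625433408965 278.0278066964607
[587.4  60.1  18. ] 12.06854968936237 12.7026299011837
-0.1 1 [577.7 104.6 331.3] [237.3 193.3] [239.9 201.3]
-0.1 -1 [603.5 -12.9 319.2] [293.  182.7] [262.4 173.4]
0 1 [574.5 119.1 326. ] [230.7 195.3] [237.  207.4]
0 -1 [600.4   1.  326. ] [286.5 183.4] [259.8 174.7]
0.1 1 [571.4 133.1 319.2] [224.5 197.4] [234.3 213.8]
0.1 -1 [597.2  15.5 331.3] [279.6 184.2] [257.2 176.7]
(230.0, 195.0) (286.4, 183.0) (257.6, 174.6) (272.4, 180.0)
[(np.float64(-34.63850799063544), np.float64(50.109901971830034)), (np.float64(-13.629219299043736), np.float64(-64.00175773277931))]
```

The model shows a is the side-view head at about (237,207) and b the one at (258,175), so I correct the pairing. I also measure the heads' flat and slot yaw.

```bash
python3 - <<'E'
from h import *
import cv2
np.set_printoptions(precision=1,suppress=True)
print(tri(s(333,213),t(202,252)),tri(s(441,52),t(484,192)))
im=cv2.imread("pics/top0.png"); a=im[183:208,218:246];b=im[172:197,274:300]; 
o=np.hstack([cv2.resize(x,(400,400),interpolation=cv2.INTER_CUBIC) for x in(a[:25,:25],b[:25,:25])])
cv2.imwrite("pics/c3.png",o)
E
```

```text
(array([575.2, 120.6, 327.1]), np.float64(0.6544273323279304)) (array([603.4,   2. , 323.7]), np.float64(3.678593231019573))
```

View pics/c3.png

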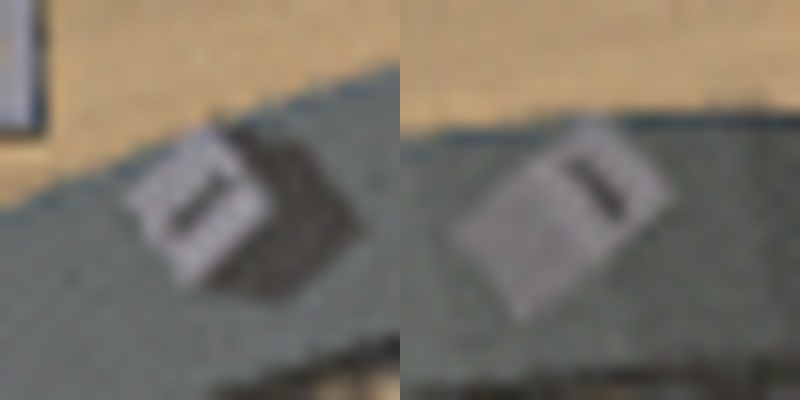

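```bash
cat >> h.py <<'E'
from scipy.spatial.transform import Rotation as Ro
yw=np.radians(12.35); AX=np.array([np.cos(yw),np.sin(yw),0]);AY=np.array([-AX[1],AX[0],0]);Z=np.array([0,0,1.])
O=np.array([588,60.5,180])
def head(sg,w=0):
    th=sg*np.pi/8+w; n=np.sin(th)*AY+np.cos(th)*Z; return O+158*n,n
def toolR(n,phi):  # tool x at angle phi from axle AX about n (ccw about n)
    e2=np.cross(n,AX); x=np.cos(phi)*AX+np.sin(phi)*e2; return np.c_[x,np.cross(-n,x),-n]
def delta(T,R,off=0):
    "shift in tool units, turn in tool units to reach T/R from now"
    s=bot.get_state(); r=s["ee_rot"]; return r.T@(T-s["eef_pos"])/30,(Ro.from_matrix(r.T@R)).as_rotvec()/np.radians(60),s
E
python3 - <<'E'
from h import *
np.set_printoptions(precision=3,suppress=True)
def ang(sg,p,q,off):
    E,n=head(sg); r=[]
    for k in(p,q):
        o,d=ray("top",((k[0]+.5)/16-.5+off[0],(k[1]+.5)/16-.5+off[1])); r.append(o+d*((E-o)@n)/(d@n))
    v=r[1]-r[0]; return np.degrees(np.arctan2(v@np.cross(n,AX),v@AX)),np.linalg.norm(v), (r[0]-E)
A=[(207,125),(272,205),(190,290),(125,200)]
for i in range(4): print("a",ang(1,A[i],A[(i+1)%4],(218,183)))
print("a slot",ang(1,(172,232),(228,180),(218,183)))
print("b",ang(-1,(190,115),(278,195),(274,172)),"slot",ang(-1,(170,162),(225,218),(274,172)))
E
```

```text
a (np.float64(-151.66176521493156), np.float64(14.893723005180151), array([9.967, 0.127, 0.832]))
a (np.float64(118.17572845088665), np.float64(16.25165570216971), array([-1.441, -9.058,  3.537]))
a (np.float64(25.473566297907432), np.float64(15.98120662956911), array([-11.768,   2.23 ,  -1.945]))
a (np.float64(-65.78363780509193), np.float64(15.492970334644705), array([ 0.967, 11.519, -4.575]))
a slot (np.float64(-65.22449178007012), np.float64(10.615729521135783), array([-3.854,  4.85 , -2.304]))
b (np.float64(-140.69227316112736), np.float64(15.899637495648129), array([ 9.675,  1.871, -0.1  ])) slot (np.float64(-144.4037117320955), np.float64(10.43631005872913), array([2.833, 4.491, 1.566]))
```

```bash
python3 -m pendant '[[[0,0,-1,0,0,0,-1],[0,0,-1,0,0,0,-1],[0,0,-1,0,0,0,-1],[0,0,-1,0,0,0,-1],[0,0,-1,0,0,0,-1],[0,0,-1,0,0,0,-1],[0,0,-1,0,0,0,-1]]]'; python3 - <<'E'
from h import *
np.set_printoptions(precision=3,suppress=True)
E,n=head(1); E=E+[-.4,1,0]
R=toolR(n,np.radians(-153.5)); d=delta(E+70*n,R); print(E,n,d[0],d[1],d[2]["force"],d[2]["torque"])
E
```

```text
time_s: 0.68
eef_pos: [214.7, -586.6, 425.9]
ee_rot: [[0.939, 0.344, -0.0], [0.344, -0.939, 0.0], [0.0, -0.0, -1.0]]
force: [-0.2, -0.3, -0.3]
width: 95.2
gripper_force: 0.0
[574.668 120.565 325.973] [-0.082  0.374  0.924] [ 19.488 -18.897   1.186] [-0.157  0.509  2.64 ] [-0.225 -0.275 -0.294] [ 0.009 -0.027 -0.01 ]
```

```bash
python3 -m pendant '[[[0.97,-0.945,0.04,0,0,0,-1],[0.97,-0.945,0.04,0,0,0,-1],[0.97,-0.945,0.04,0,0,0,-1],[0.97,-0.945,0.04,0,0,0,-1],[0.97,-0.945,0.04,0,0,0,-1],[0.97,-0.945,0.04,0,0,0,-1],[0.97,-0.945,0.04,0,0,0,-1]]]'
python3 -m pendant '[[[0.97,-0.945,0.04,0,0,0,-1],[0.97,-0.945,0.04,0,0,0,-1],[0.97,-0.945,0.04,0,0,0,-1],[0.97,-0.945,0.04,0,0,0,-1],[0.97,-0.945,0.04,0,0,0,-1],[0.97,-0.945,0.04,0,0,0,-1],[0.97,-0.945,0.04,0,0,0,-1]]]'
python3 -m pendant '[[[0.97,-0.945,0.04,0,0,0,-1],[0.97,-0.945,0.04,0,0,0,-1],[0.97,-0.945,0.04,0,0,0,-1],[0.97,-0.945,0.04,0,0,0,-1],[0,0,0,0,0,-0.119,-1],[0,0,0,0,0,-0.119,-1],[0,0,0,0,0,-0.119,-1],[0,0,0,0,0,-0.119,-1]]]'
python3 -m pendant '[[[0,0,0,0,0,-0.119,-1],[0,0,0,0,0,-0.119,-1],[0,0,0,0,0,-0.119,-1],[0,0,0,0,0,-0.119,-1],[0,0,0,0,0,-0.119,-1],[0,0,0,0,0,-0.119,-1],[0,0,0,0,0,-0.119,-1],[0,0,0,0,0,-0.119,-1]]]'
python3 -m pendant '[[[0,0,0,0,0,-0.119,-1],[0,0,0,0,0,-0.119,-1],[0,0,0,0,0,-0.119,-1],[0,0,0,0,0,-0.119,-1],[0,0,0,0,0,-0.119,-1],[0,0,0,0,0,-0.119,-1],[0,0,0,0,0,-0.119,-1],[0,0,0,0,0,-0.119,-1]]]'
python3 -m pendant '[[[0,0,0,0,0,-0.119,-1],[0,0,0,0,0,-0.119,-1],[0,0,0,0,0,-0.119,-1],[0,0,0,0,0,-0.119,-1],[0,0,0,0,0,-0.119,-1],[0,0,0,0,0,-0.119,-1]]]'
cat > go.py <<'E'
import sys
from h import *
np.set_printoptions(precision=3,suppress=True)
sg,phi,h=float(sys.argv[1]),float(sys.argv[2]),float(sys.argv[3])
E,n=head(sg)
if sg>0:E=E+[-.4,1,0]
d=delta(E+h*n,toolR(n,np.radians(phi))); s=d[2]; print("shift",d[0],"turn",d[1],"q",s["q"],"F",s["force"],"T",s["torque"])
E
python3 go.py 1 -153.5 70
```

```text
time_s: 1.27
eef_pos: [338.2, -328.6, 416.0]
ee_rot: [[0.939, 0.343, -0.0], [0.343, -0.939, 0.0], [-0.0, -0.0, -1.0]]
force: [0.8, -0.5, -0.9]
width: 95.1
gripper_force: 0.0
time_s: 1.85
eef_pos: [461.3, -72.1, 407.8]
ee_rot: [[0.939, 0.344, 0.0], [0.344, -0.939, -0.0], [-0.0, 0.0, -1.0]]
force: [0.5, -0.3, 0.0]
width: 95.0
gripper_force: 0.0
time_s: 2.52
eef_pos: [531.3, 72.7, 402.5]
ee_rot: [[0.655, 0.755, -0.001], [0.755, -0.655, -0.0], [-0.001, -0.001, -1.0]]
force: [-0.9, -0.2, -0.9]
width: 95.4
gripper_force: 0.0
time_s: 3.18
eef_pos: [531.2, 72.3, 402.7]
ee_rot: [[-0.278, 0.961, -0.001], [0.961, 0.278, -0.0], [0.0, -0.001, -1.0]]
force: [-0.0, 1.1, 0.1]
width: 94.9
gripper_force: 0.0
time_s: 3.85
eef_pos: [531.2, 72.3, 402.7]
ee_rot: [[-0.958, 0.288, -0.001], [0.288, 0.958, -0.0], [0.001, -0.0, -1.0]]
force: [-0.4, -0.1, 0.1]
width: 95.2
gripper_force: 0.0
time_s: 4.35
eef_pos: [531.2, 72.3, 402.7]
ee_rot: [[-0.898, -0.44, -0.001], [-0.44, 0.898, -0.0], [0.001, 0.0, -1.0]]
force: [0.0, -0.5, 0.9]
width: 95.1
gripper_force: 0.0
shift [-2.22   1.675  0.401] turn [ 0.353  0.129 -0.21 ] q [ 0.012  0.223  1.473 -0.     1.446 -2.014] F [ 0.025 -0.526  0.885] T [ 0.137 -0.11  -0.002]
```

```bash
python3 -m pendant '[[[-0.74,0.56,0.13,0,0,0,-1],[-0.74,0.56,0.13,0,0,0,-1],[-0.74,0.56,0.13,0,0,0,-1],[0,0,0,0.088,0.032,-0.052,-1],[0,0,0,0.088,0.032,-0.052,-1],[0,0,0,0.088,0.032,-0.052,-1],[0,0,0,0.088,0.032,-0.052,-1],[0,0,0,0,0,0,-1]]]'; python3 go.py 1 -153.5 -22
python3 - <<'E'
from h import *
import cv2
im=cv2.imwrite
a=bot.snapshot("side")[110:270,180:320];b=bot.snapshot("top")[130:290,190:330]
cv2.imwrite("pics/d1.png",np.hstack([cv2.resize(x,(400,457),interpolation=cv2.INTER_CUBIC) for x in(a,b)]))
E
```

```text
time_s: 5.02
eef_pos: [568.8, 148.3, 390.0]
ee_rot: [[-0.787, -0.611, 0.08], [-0.592, 0.712, -0.378], [0.174, -0.345, -0.923]]
force: [0.8, 0.8, -0.7]
width: 95.2
gripper_force: 0.0
shift [ 0.02  -0.041  3.067] turn [-0.002 -0.004 -0.001] q [ 0.32   0.347  1.384 -0.396  1.467 -1.874] F [ 0.812  0.787 -0.739] T [ 0.34  -0.027 -0.03 ]
```

View pics/d1.png

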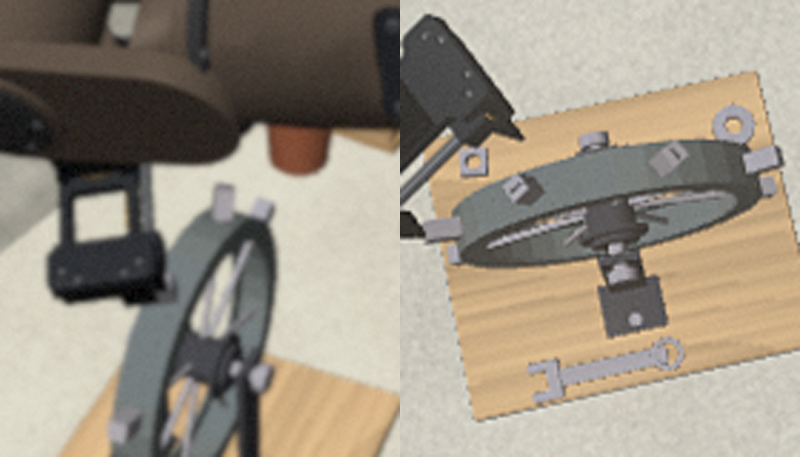

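The gripper hovers over head a as planned, with the wheel clear. Now I descend and close lightly.

```bash
python3 -m pendant '[[[0.005,-0.01,0.75,0,0,0,-1],[0.005,-0.01,0.75,0,0,0,-1],[0.005,-0.01,0.75,0,0,0,-1],[0.005,-0.01,0.4,0,0,0,-1],[0,0,0.4,0,0,0,-1],[0,0,0,0,0,0,-1]]]' | head -2; python3 go.py 1 -153.5 -22
python3 -m pendant '[[[0,0,0,0,0,0,1],[0,0,0,0,0,0,1],[0,0,0,0,0,0,1],[0,0,0,0,0,0,1],[0,0,0,0,0,0,1],[0,0,0,0,0,0,1]]]' 6;python3 -m pendant '[[[0,0,0,0,0,0,1],[0,0,0,0,0,0,1],[0,0,0,0,0,0,1],[0,0,0,0,0,0,1]]]';  python3 go.py 1 -153.5 -22
```

```text
time_s: 5.62
eef_pos: [576.7, 109.6, 305.4]
shift [-0.047  0.068 -0.041] turn [ 0.005 -0.003 -0.01 ] q [ 0.251  0.386  1.541 -0.409  1.262 -1.851] F [-0.432  0.318 -0.553] T [ 0.266 -0.073 -0.015]
time_s: 6.12
eef_pos: [577.0, 111.5, 307.6]
ee_rot: [[-0.791, -0.607, 0.08], [-0.588, 0.718, -0.373], [0.169, -0.342, -0.924]]
force: [0.0, -0.4, -0.4]
width: 60.6
gripper_force: 0.0
time_s: 6.45
eef_pos: [577.0, 111.3, 307.2]
ee_rot: [[-0.791, -0.607, 0.08], [-0.588, 0.718, -0.373], [0.169, -0.342, -0.924]]
force: [0.1, -0.4, 0.1]
width: 33.8
gripper_force: 0.0
shift [-0.015  0.053  0.034] turn [ 0.002 -0.001 -0.007] q [ 0.255  0.384  1.538 -0.412  1.263 -1.851] F [ 0.089 -0.416  0.128] T [ 0.394 -0.05   0.044]
```

```bash
python3 -m pendant '[[[0,0.05,0.04,0,0,0,1],[0,0,0,0,0,0,1],[0,0,0,0,0,0,1]]]' | sed -n '1,2p;4,6p';python3 -m pendant '[[[0,0,0,0,0,0,1]]]'|sed -n '2p;4,6p';python3 -m pendant '[[[0,0,0,0,0,0,1],[0,0,0,0,0,0,1],[0,0,0,0,0,0,1]]]';  python3 go.py 1 -153.5 -22
```

```text
time_s: 6.7
eef_pos: [575.8, 112.1, 305.3]
force: [-1.5, 2.2, -1.4]
width: 15.9
gripper_force: 6.0
eef_pos: [575.9, 112.1, 305.4]
force: [-2.2, 2.3, -1.4]
width: 15.9
gripper_force: 6.0
time_s: 7.03
eef_pos: [575.9, 112.1, 305.4]
ee_rot: [[-0.791, -0.607, 0.079], [-0.588, 0.718, -0.373], [0.17, -0.341, -0.925]]
force: [-3.8, 3.2, -2.1]
width: 16.1
gripper_force: 6.0
shift [-0.019 -0.009 -0.01 ] turn [ 0.002 -0.001 -0.007] q [ 0.256  0.385  1.543 -0.411  1.26  -1.848] F [-3.762  3.186 -2.061] T [ 0.972  0.561 -0.205]
```

```bash
cat > f.py <<'E'
from h import *
np.set_printoptions(precision=3,suppress=True)
s=bot.get_state();r=s["ee_rot"]; print("Ftool",r.T@s["force"],"Ttool",r.T@s["torque"],"q6",s["q"][5],"pos",s["eef_pos"],"w",s["width"],s["gripper_force"],"t",s["time_s"])
E
python3 f.py;python3 -m pendant '[[[0,0.02,0,0,0,0,1],[0,0,0,0,0,0,1]]]'>/dev/null;python3 f.py;python3 -m pendant '[[[0,0.02,0,0,0,0,1],[0,0,0,0,0,0,1]]]'>/dev/null;python3 f.py
```

```text
Ftool [0.751 5.274 0.42 ] Ttool [-1.134 -0.117  0.057] q6 -1.8479239071106337 pos [575.867 112.096 305.377] w 16.106699510867077 5.999721474945545 t 7.0333
Ftool [0.918 1.667 1.186] Ttool [-0.582 -0.142  0.033] q6 -1.8467509538515514 pos [575.823 112.206 305.376] w 15.69251618481899 6.000015288591385 t 7.2
Ftool [ 0.915 -2.502  1.724] Ttool [ 0.14  -0.051  0.076] q6 -1.845736083092934 pos [575.77  112.296 305.367] w 15.617918737687534 6.000061556696892 t 7.3667
```

```bash
python3 -m pendant '[[[0,-0.01,0,0,0,0,1],[0,0,0,0,0,0,1],[0,0,0,0,0,0,1]]]' 50 >/dev/null;python3 f.py
python3 -m pendant '[[[0,0,0,0,0,0.05,1],[0,0,0,0,0,0,1]]]'>/dev/null;python3 f.py;python3 -m pendant '[[[0,0,0,0,0,0.05,1],[0,0,0,0,0,0,1]]]'>/dev/null;python3 f.py;python3 -m pendant '[[[0,0,0,0,0,0.05,1],[0,0,0,0,0,0,1]]]'>/dev/null;python3 f.py;python3 -m pendant '[[[0,0,0,0,0,0.05,1],[0,0,0,0,0,0,1]]]'>/dev/null;python3 f.py
```

```text
Ftool [ 1.689 -1.023  2.683] Ttool [ 0.086 -0.073  0.144] q6 -1.8463209394910003 pos [575.753 112.344 305.371] w 15.762025248284253 49.999335408210754 t 7.6167
Ftool [ 0.85  -1.259  2.378] Ttool [ 0.116 -0.107  0.038] q6 -1.7917565442047243 pos [575.707 112.362 305.325] w 15.665095768742521 49.999812841415405 t 7.7833
Ftool [ 0.915 -1.625  2.812] Ttool [ 0.138 -0.066  0.063] q6 -1.7406522708611767 pos [575.682 112.42  305.324] w 15.89966085462622 49.99968767166138 t 7.95
Ftool [ 1.168 -1.685  3.249] Ttool [ 0.112 -0.057  0.023] q6 -1.6892014797516606 pos [575.672 112.465 305.302] w 16.148719752302085 49.99981105327606 t 8.1167
Ftool [ 1.262 -0.958  2.777] Ttool [ 0.042 -0.075  0.003] q6 -1.6374617652105559 pos [575.631 112.499 305.296] w 15.655590475670378 49.99959647655487 t 8.2833
```

```bash
for i in 1; do :; done
python3 -m pendant '[[[0,0,0,0,0,0.05,1],[0,0,0,0,0,0,1]]]'>/dev/null;python3 f.py;python3 -m pendant '[[[0,0,0,0,0,0.05,1],[0,0,0,0,0,0,1]]]'>/dev/null;python3 f.py;python3 -m pendant '[[[0,0,0,0,0,0.05,1],[0,0,0,0,0,0,1]]]'>/dev/null;python3 f.py;python3 -m pendant '[[[0,0,0,0,0,0.05,1],[0,0,0,0,0,0,1]]]'>/dev/null;python3 f.py;python3 -m pendant '[[[0,0,0,0,0,0.05,1],[0,0,0,0,0,0,1]]]'>/dev/null;python3 f.py;python3 -m pendant '[[[0,0,0,0,0,0.05,1],[0,0,0,0,0,0,1]]]'>/dev/null;python3 f.py
```

```text
Ftool [ 0.949 -0.645  2.678] Ttool [-0.075 -0.111  0.002] q6 -1.5855237181640756 pos [575.631 112.547 305.249] w 15.685987343450295 49.99965012073517 t 8.45
Ftool [ 0.257 -0.719  3.223] Ttool [-0.143 -0.03   0.006] q6 -1.5334674815155747 pos [575.591 112.608 305.226] w 15.643299533604914 49.99949276447296 t 8.6167
Ftool [ 0.864 -0.163  2.791] Ttool [-0.214 -0.11  -0.004] q6 -1.4812680136822767 pos [575.588 112.643 305.229] w 15.520453962559676 49.999571442604065 t 8.7833
Ftool [0.654 0.143 2.701] Ttool [-0.39  -0.111  0.079] q6 -1.4290443320886643 pos [575.561 112.686 305.17 ] w 15.76113236447144 49.99956250190735 t 8.95
Ftool [0.398 1.15  2.89 ] Ttool [-0.506 -0.058  0.072] q6 -1.3767488217913992 pos [575.557 112.729 305.165] w 16.029739849422217 49.999521374702454 t 9.1167
Ftool [1.559 1.731 2.972] Ttool [-0.583 -0.003  0.027] q6 -1.324477873815801 pos [575.557 112.774 305.188] w 15.864403364643762 49.99975562095642 t 9.2833
```

```bash
python3 -m pendant '[[[0,0,0,0,0,0.05,1],[0,0,0,0,0,0,1]]]'>/dev/null;python3 f.py;python3 -m pendant '[[[0,0,0,0,0,0.05,1],[0,0,0,0,0,0,1]]]'>/dev/null;python3 f.py;python3 -m pendant '[[[0,0,0,0,0,0.05,1],[0,0,0,0,0,0,1]]]'>/dev/null;python3 f.py;python3 -m pendant '[[[0,0,0,0,0,0.05,1],[0,0,0,0,0,0,1]]]'>/dev/null;python3 f.py;python3 -m pendant '[[[0,0,0,0,0,0.05,1],[0,0,0,0,0,0,1]]]'>/dev/null;python3 f.py;python3 -m pendant '[[[0,0,0,0,0,0.05,1],[0,0,0,0,0,0,1]]]'>/dev/null;python3 f.py;python3 -m pendant '[[[0,0,0,0,0,0.05,1],[0,0,0,0,0,0,1]]]'>/dev/null;python3 f.py;python3 -m pendant '[[[0,0,0,0,0,0.05,1],[0,0,0,0,0,0,1]]]'>/dev/null;python3 f.py
```

```text
Ftool [0.677 2.879 1.648] Ttool [-0.748  0.01   0.052] q6 -1.2721866780215176 pos [575.543 112.814 305.138] w 15.736652824786319 49.99974846839905 t 9.45
Ftool [0.448 2.948 2.39 ] Ttool [-0.953  0.072  0.056] q6 -1.2198145324384506 pos [575.554 112.871 305.135] w 15.750215579373249 49.999730587005615 t 9.6167
Ftool [1.555 4.498 3.138] Ttool [-1.095  0.163  0.048] q6 -1.1674712881776483 pos [575.564 112.883 305.107] w 15.358926024051698 49.99971807003021 t 9.7833
Ftool [2.578 5.566 2.717] Ttool [-1.331  0.15   0.063] q6 -1.1151387939621467 pos [575.543 112.932 305.086] w 15.767540273277158 49.99989688396454 t 9.95
Ftool [1.358 6.272 3.437] Ttool [-1.523  0.251 -0.047] q6 -1.062790451540967 pos [575.574 112.943 305.086] w 15.417826138072401 49.99994337558746 t 10.1167
Ftool [2.434 7.08  3.596] Ttool [-1.597  0.376  0.06 ] q6 -1.0104635901100862 pos [575.606 113.005 305.069] w 15.829057920618748 49.9998414516449 t 10.2833
Ftool [2.836 6.819 2.805] Ttool [-1.615  0.468  0.032] q6 -0.9580947303572258 pos [575.599 113.051 305.044] w 15.672722518051865 49.999807476997375 t 10.45
Ftool [1.911 7.41  3.   ] Ttool [-1.653  0.52   0.045] q6 -0.9057461803743493 pos [575.633 113.092 305.046] w 15.536524797077165 49.99983251094818 t 10.6167
```

```bash
python3 -m pendant '[[[0.006,0.03,0,0,0,0.05,1],[0,0,0,0,0,0,1]]]'>/dev/null;python3 f.py;python3 -m pendant '[[[0,0,0,0,0,0.05,1],[0,0,0,0,0,0,1]]]'>/dev/null;python3 f.py;python3 -m pendant '[[[0,0,0,0,0,0.05,1],[0,0,0,0,0,0,1]]]'>/dev/null;python3 f.py;python3 -m pendant '[[[0,0,0,0,0,0.05,1],[0,0,0,0,0,0,1]]]'>/dev/null;python3 f.py;python3 -m pendant '[[[0,0,0,0,0,0.05,1],[0,0,0,0,0,0,1]]]'>/dev/null;python3 f.py;python3 -m pendant '[[[0,0,0,0,0,0.05,1],[0,0,0,0,0,0,1]]]'>/dev/null;python3 f.py;python3 -m pendant '[[[0,0,0,0,0,0.05,1],[0,0,0,0,0,0,1]]]'>/dev/null;python3 f.py;python3 -m pendant '[[[0,0,0,0,0,0.05,1],[0,0,0,0,0,0,1]]]'>/dev/null;python3 f.py
```

```text
Ftool [1.916 1.814 2.617] Ttool [-0.787  0.426  0.045] q6 -0.8518888990532231 pos [575.665 113.301 304.981] w 15.887741057254688 49.99968945980072 t 10.7833
Ftool [2.437 3.524 3.711] Ttool [-0.822  0.512  0.038] q6 -0.7996183046877332 pos [575.686 113.35  304.946] w 16.075341919893784 49.999703764915466 t 10.95
Ftool [3.6   2.276 3.191] Ttool [-0.876  0.533  0.009] q6 -0.747263447228818 pos [575.699 113.383 304.929] w 15.737238140964095 49.99972701072693 t 11.1167
Ftool [2.429 3.663 2.728] Ttool [-0.946  0.612  0.073] q6 -0.6949137325433186 pos [575.74  113.415 304.934] w 15.579010974737265 49.999719858169556 t 11.2833
Ftool [3.113 3.236 2.872] Ttool [-0.989  0.63   0.044] q6 -0.6425254083075097 pos [575.774 113.452 304.913] w 15.670253795454878 49.999533891677856 t 11.45
Ftool [2.705 3.275 4.138] Ttool [-1.083  0.667  0.123] q6 -0.5901916881473409 pos [575.784 113.508 304.904] w 15.945427790052019 49.99980926513672 t 11.6167
Ftool [3.538 5.639 2.573] Ttool [-1.187  0.705 -0.034] q6 -0.5378475503359751 pos [575.806 113.559 304.901] w 15.572142410668114 49.9996680021286 t 11.7833
Ftool [3.809 4.645 3.529] Ttool [-1.208  0.767 -0.102] q6 -0.4855777958183315 pos [575.85  113.588 304.885] w 15.061209287017116 49.999560713768005 t 11.95
```

```bash
python3 f.py; python3 -m pendant '[[[0.014,0.02,0,0,0,0,1],[0,0,0,0,0,0,1]]]'>/dev/null;python3 f.py;python3 -m pendant '[[[0,0,0,0,0,0.04,1],[0,0,0,0,0,0,1]]]'>/dev/null;python3 f.py;python3 -m pendant '[[[0,0,0,0,0,0.04,1],[0,0,0,0,0,0,1]]]'>/dev/null;python3 f.py;python3 -m pendant '[[[0,0,0,0,0,0.04,1],[0,0,0,0,0,0,1]]]'>/dev/null;python3 f.py;python3 -m pendant '[[[0,0,0,0,0,0.04,1],[0,0,0,0,0,0,1]]]'>/dev/null;python3 f.py;python3 -m pendant '[[[0,0,0,0,0,0.04,1],[0,0,0,0,0,0,1]]]'>/dev/null;python3 f.py
```

```text
Ftool [3.809 4.645 3.529] Ttool [-1.208  0.767 -0.102] q6 -0.4855777958183315 pos [575.85  113.588 304.885] w 15.061209287017116 49.999560713768005 t 11.95
Ftool [1.804 2.058 4.421] Ttool [-0.593  0.295 -0.107] q6 -0.48565609587215364 pos [575.861 113.696 304.851] w 15.788195265394211 49.998875856399536 t 12.1167
Ftool [0.721 1.284 5.048] Ttool [-0.613  0.248 -0.21 ] q6 -0.44098036293630893 pos [575.882 113.761 304.82 ] w 15.227801851879837 49.99924421310425 t 12.2833
Ftool [1.257 2.098 3.889] Ttool [-0.625  0.184 -0.241] q6 -0.399465070174778 pos [575.909 113.794 304.825] w 15.583710524177738 49.99944984912872 t 12.45
Ftool [0.175 1.634 4.031] Ttool [-0.571  0.159 -0.109] q6 -0.3578232798457849 pos [575.936 113.843 304.8  ] w 16.007348208096076 49.999253153800964 t 12.6167
Ftool [-0.441  2.5    4.111] Ttool [-0.653  0.098 -0.252] q6 -0.31606788804774555 pos [575.95  113.87  304.802] w 15.719536884322743 49.99906897544861 t 12.7833
Ftool [-0.02   3.342  3.888] Ttool [-0.698  0.016 -0.22 ] q6 -0.2743129791366084 pos [575.994 113.931 304.791] w 15.753581307484142 49.999099373817444 t 12.95
```

The bite shows clearly, with onset near q6 = -0.566. Thread slip starts near -0.426, so the target is q6 ≈ 1.145.

```bash
python3 -m pendant '[[[0,0.01,0,0,0,0.09,1],[0,0,0,0,0,0.09,1],[0,0,0,0,0,0.09,1],[0,0,0,0,0,0,1]]]'>/dev/null;python3 f.py;python3 -m pendant '[[[0,0.01,0,0,0,0.09,1],[0,0,0,0,0,0.09,1],[0,0,0,0,0,0.09,1],[0,0,0,0,0,0,1]]]'>/dev/null;python3 f.py
```

```text
Ftool [-0.411  3.813  5.062] Ttool [-0.761  0.152 -0.231] q6 0.01088654264853335 pos [576.291 114.087 304.767] w 15.569182104021502 49.99984860420227 t 13.2833
Ftool [-0.189  3.547  4.723] Ttool [-0.829  0.199 -0.241] q6 0.2915396780363812 pos [576.61  114.173 304.757] w 15.890672564140326 49.99988615512848 t 13.6167
```

```bash
python3 -m pendant '[[[0,0,0,0,0,0.09,1],[0,0,0,0,0,0.09,1],[0,0,0,0,0,0.09,1],[0,0,0,0,0,0,1]]]'>/dev/null;python3 f.py
```

```text
Ftool [1.568 4.686 5.659] Ttool [-1.096  0.453 -0.2  ] q6 0.5734320563050889 pos [576.925 114.154 304.797] w 15.919527969232433 49.99994874000549 t 13.95
```

```bash
python3 -m pendant '[[[0.004,0.02,0,0,0,0.091,1],[0,0,0,0,0,0.091,1],[0,0,0,0,0,0.091,1],[0,0,0,0,0,0,1]]]'>/dev/null;python3 f.py;python3 -m pendant '[[[0,0.01,0,0,0,0.091,1],[0,0,0,0,0,0.091,1],[0,0,0,0,0,0.091,1],[0,0,0,0,0,0,1],[0,0,0,0,0,0,1]]]'>/dev/null;python3 f.py
```

```text
Ftool [2.1   3.931 5.525] Ttool [-0.685  0.493 -0.274] q6 0.8589625369045097 pos [577.301 114.059 304.871] w 15.802692610928238 49.99988615512848 t 14.2833
Ftool [2.054 3.471 5.832] Ttool [-0.601  0.617 -0.231] q6 1.139050246292807 pos [577.595 113.883 304.967] w 15.5415083160383 49.998974204063416 t 14.7
```

```bash
python3 -m pendant '[[[0,0,0,0,0,-0.067,1],[0,0,0,0,0,-0.067,1],[0,0,0,0,0,0,1],[0,0,0,0,0,0,-1],[0,0,0,0,0,0,-1],[0,0,0,0,0,0,-1],[0,0,0,0,0,0,-1],[0,0,0,0,0,0,-1]]]' 50|tail -2;python3 -m pendant '[[[0,0,0,0,0,0,-1],[0,0,0,0,0,0,-1],[0,0,-0.7,0,0,0,-1],[0,0,-0.8,0,0,0,-1],[0,0,-0.8,0,0,0,-1],[0,0,-0.8,0,0,0,-1]]]'|tail -2; python3 f.py
python3 go.py -1 -141.5 70
```

```text
width: 43.9
gripper_force: 0.0
width: 83.5
gripper_force: 0.0
Ftool [-0.821 -0.24   0.373] Ttool [0.141 0.217 0.053] q6 0.9797048949690192 pos [569.502 149.253 391.752] w 83.4623516442332 0.0 t 15.8667
shift [-3.729  3.999  2.297] turn [-0.733  0.85  -2.713] q [ 0.32   0.347  1.378 -0.391  1.47   0.98 ] F [-0.643 -0.647 -0.198] T [ 0.262 -0.023 -0.026]
```

```bash
python3 -m pendant '[[[0,0,0,0,0,-0.119,-1],[0,0,0,0,0,-0.119,-1],[0,0,0,0,0,-0.119,-1],[0,0,0,0,0,-0.119,-1],[0,0,0,0,0,-0.119,-1],[0,0,0,0,0,-0.119,-1],[0,0,0,0,0,-0.119,-1],[0,0,0,0,0,-0.119,-1]]]' >/dev/null
python3 -m pendant '[[[0,0,0,0,0,-0.119,-1],[0,0,0,0,0,-0.119,-1],[0,0,0,0,0,-0.119,-1],[0,0,0,0,0,-0.119,-1],[0,0,0,0,0,-0.119,-1],[0,0,0,0,0,-0.119,-1],[0,0,0,0,0,-0.119,-1],[0,0,0,0,0,-0.119,-1]]]' >/dev/null
python3 -m pendant '[[[0,0,0,0,0,-0.119,-1],[0,0,0,0,0,-0.119,-1],[0,0,0,0,0,-0.119,-1],[0,0,0,0,0,-0.119,-1],[0,0,0,0,0,-0.119,-1],[0,0,0,0,0,-0.119,-1]]]' >/dev/null
python3 go.py -1 -141.5 70
```

```text
shift [ 1.915 -5.124  2.261] turn [-0.655 -0.37  -0.29 ] q [ 0.319  0.347  1.38  -0.391  1.468 -1.768] F [0.461 0.003 0.663] T [ 0.299 -0.082 -0.01 ]
```

```bash
python3 -m pendant '[[[0.24,-0.64,0.28,0,0,0,-1],[0.24,-0.64,0.28,0,0,0,-1],[0.24,-0.64,0.28,0,0,0,-1],[0.24,-0.64,0.28,0,0,0,-1],[0.24,-0.64,0.28,0,0,0,-1],[0.24,-0.64,0.28,0,0,0,-1],[0.24,-0.64,0.28,0,0,0,-1],[0.24,-0.64,0.28,0,0,0,-1]]]' >/dev/null
python3 -m pendant '[[[0,0,0,-0.082,-0.046,-0.036,-1],[0,0,0,-0.082,-0.046,-0.036,-1],[0,0,0,-0.082,-0.046,-0.036,-1],[0,0,0,-0.082,-0.046,-0.036,-1],[0,0,0,-0.082,-0.046,-0.036,-1],[0,0,0,-0.082,-0.046,-0.036,-1],[0,0,0,-0.082,-0.046,-0.036,-1],[0,0,0,-0.082,-0.046,-0.036,-1]]]' >/dev/null
python3 go.py -1 -141.5 70
python3 - <<'E'
from h import *
import cv2
b=bot.snapshot("top")[165:225,210:310]; cv2.imwrite("pics/e1.png",cv2.resize(b,(800,480),interpolation=cv2.INTER_CUBIC))
E
```

```text
shift [ 0.592 -0.242  0.126] turn [-0.001 -0.006 -0.047] q [-0.272  0.417  1.248  0.34   1.665 -2.682] F [ 0.39  -0.563 -0.168] T [-0.021 -0.116 -0.007]
```

View pics/e1.png

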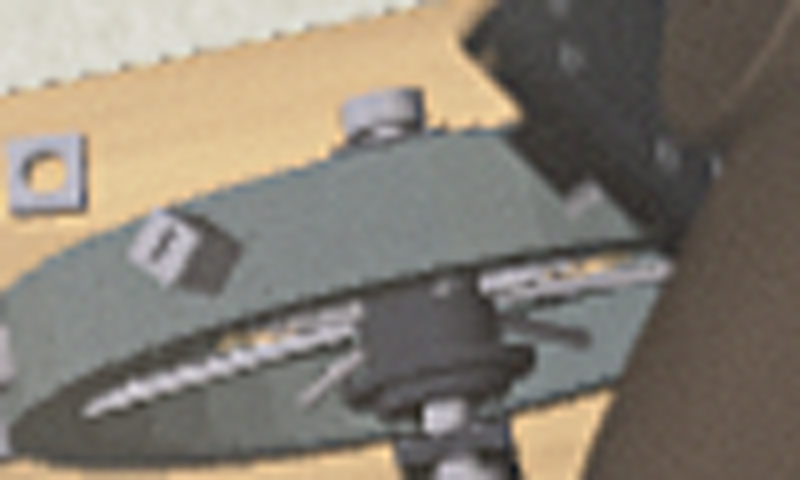

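Seen here: head a at (165,250) has its slot about a half turn on, and the wheel looks unmoved; b's head is at about (583,198), beside the gripper. Joint 6 is at its limit, so I back off a few degrees. The loose head will align as I grip it.

```bash
python3 -m pendant '[[[0,0,0,0,0,0.04,-1],[0.2,-0.08,0.04,0,0,0,-1],[0.2,-0.08,0.04,0,0,0,-1],[0.2,-0.08,0.04,0,0,0,-1],[0,0,0,0,0,0,-1]]]' >/dev/null
python3 go.py -1 -137 70;python3 go.py -1 -137 -22
python3 - <<'E'
from h import *
# a head: check rotation/wheel via end face slot & corners in e1 crop (scale 8, off 210,165)
E,n=head(1)
for nm,p,q in[("slot",(155,260),(178,230)),("edge",(165,208),(208,240)),("edge2",(128,250),(165,208)),("e3",(172,293),(208,240))]:
    r=[]
    for k in(p,q):
        o,d=ray("top",((k[0]+.5)/8-.5+210,(k[1]+.5)/8-.5+165)); r.append(o+d*((E-o)@n)/(d@n))
    v=r[1]-r[0]; print(nm,np.degrees(np.arctan2(v@np.cross(n,AX),v@AX)),np.linalg.norm(v),((r[0]+r[1])/2-E)@AX,((r[0]+r[1])/2-E)@np.cross(n,AX))
E
```

```text
shift [-0.004 -0.039 -0.015] turn [-0.005 -0.009 -0.156] q [-0.296  0.41   1.28   0.33   1.645 -2.678] F [ 0.633 -0.374  0.044] T [-0.022 -0.136  0.018]
shift [-0.032 -0.021  3.051] turn [-0.005 -0.009 -0.156] q [-0.296  0.41   1.28   0.33   1.645 -2.678] F [ 0.633 -0.374  0.044] T [-0.022 -0.136  0.018]
slot -54.95029414314138 10.279219732064092 -0.2755319229028444 0.29943919781662565
edge -138.41315210521324 15.911088806659967 3.546340410779841 -6.699353653181823
edge2 -59.24610383496927 15.389137554372766 5.562064132771889 5.193669260067972
e3 -51.26719436591589 17.25929245151972 -7.803490978475522 -5.248134505299317
```

Joint 6 leaves too little room at this angle, so I use the next flat (φ=128.5) and regrip later if needed.

```bash
python3 -m pendant '[[[0,0,0,0,0,0.115,-1],[0,0,0,0,0,0.115,-1],[0,0,0,0,0,0.115,-1],[0,0,0,0,0,0.115,-1],[0,0,0,0,0,0.115,-1],[0,0,0,0,0,0.115,-1],[0,0,0,0,0,0.115,-1],[0,0,0,0,0,0.115,-1]]]' >/dev/null
python3 -m pendant '[[[0,0,0,0,0,0.115,-1],[0,0,0,0,0,0.115,-1],[0,0,0,0,0,0.115,-1],[0,0,0,0,0,0.115,-1],[0,0,0,0,0,0.115,-1],[0,0,0,0,0,0.115,-1],[0,0,0,0,0,0.115,-1],[0,0,0,0,0,0,-1]]]' >/dev/null
python3 go.py -1 128.5 -22; python3 f.py
```

```text
shift [-0.032 -0.001  3.066] turn [-0.007  0.007 -0.31 ] q [-0.295  0.411  1.278  0.331  1.646 -0.865] F [-0.489 -0.224  0.315] T [-0.205 -0.123 -0.019]
Ftool [ 0.19  -0.492 -0.333] Ttool [ 0.004 -0.239 -0.01 ] q6 -0.8650376225876553 pos [606.306 -23.067 391.314] w 95.20470492769894 0.0 t 20.8333
```

```bash
python3 -m pendant '[[[-0.015,0,0,-0.003,0.002,-0.104,-1],[-0.015,0,0,-0.003,0.002,-0.103,-1],[0,0,0,0,0,-0.103,-1],[0,0,0.75,0,0,0,-1],[0,0,0.75,0,0,0,-1],[0,0,0.75,0,0,0,-1],[0,0,0.4,0,0,0,-1],[0,0,0.4,0,0,0,-1]]]' >/dev/null
python3 -m pendant '[[[0,0,0,0,0,0,0.4],[0,0,0,0,0,0,0.4],[0,0,0,0,0,0,0.4],[0,0,0,0,0,0,0.4],[0,0,0,0,0,0,0.4],[0,0,0,0,0,0,0.4],[0,0,0,0,0,0,0.4],[0,0,0,0,0,0,0.4]]]' 6 |tail -2
python3 go.py -1 128.5 -22; python3 f.py
```

```text
width: 46.8
gripper_force: 0.0
shift [-0.005 -0.027  0.016] turn [-0.002  0.002  0.004] q [-0.25   0.437  1.455  0.35   1.44  -1.221] F [-0.026 -0.754  0.178] T [-0.218 -0.226  0.001]
Ftool [-0.358 -0.526 -0.442] Ttool [ 0.039 -0.305 -0.067] q6 -1.2214111433385184 pos [599.579  10.152 306.331] w 46.791899705128984 0.0 t 22.1667
```

```bash
python3 -m pendant '[[[0,-0.025,0,0,0,0,1],[0,0,0,0,0,0,1],[0,0,0,0,0,0,1],[0,0,0,0,0,0,1],[0,0,0,0,0,0,1]]]' 6 >/dev/null; python3 f.py
python3 -m pendant '[[[0,0,0,0,0,0,1],[0,0,0,0,0,0,1],[0,0,0,0,0,0,1]]]' >/dev/null; python3 f.py
```

```text
Ftool [1.697 6.179 3.246] Ttool [-1.082  0.128  0.002] q6 -1.2225020085403986 pos [599.552  10.755 306.575] w 16.946943176579286 5.992860981932608 t 22.5833
Ftool [1.591 6.455 0.684] Ttool [-1.216  0.19  -0.108] q6 -1.222477784888247 pos [599.502  10.773 306.528] w 16.739115826680713 5.9959323354269145 t 22.8333
```

```bash
python3 -m pendant '[[[0,0.03,0,0,0,0,1],[0,0,0,0,0,0,1]]]' >/dev/null; python3 f.py
python3 -m pendant '[[[0,0.03,0,0,0,0,1],[0,0,0,0,0,0,1]]]' >/dev/null; python3 f.py
```

```text
Ftool [ 2.635  3.543 -0.586] Ttool [-0.624  0.276 -0.052] q6 -1.2209273202876976 pos [599.664  10.844 306.532] w 16.663889795410896 5.998533278507239 t 23.0
Ftool [ 3.094 -1.072 -2.191] Ttool [ 0.131  0.232 -0.06 ] q6 -1.2194937338766807 pos [600.072  10.773 306.527] w 16.062451964455366 6.000635996460915 t 23.1667
```

```bash
python3 -m pendant '[[[0.01,-0.005,0,0,0,0,1],[0,0,0,0,0,0,1],[0,0,0,0,0,0,1]]]' 50 >/dev/null; python3 f.py
python3 -m pendant '[[[0,0,0,0,0,0.05,1],[0,0,0,0,0,0,1]]]'>/dev/null;python3 f.py;python3 -m pendant '[[[0,0,0,0,0,0.05,1],[0,0,0,0,0,0,1]]]'>/dev/null;python3 f.py;python3 -m pendant '[[[0,0,0,0,0,0.05,1],[0,0,0,0,0,0,1]]]'>/dev/null;python3 f.py;python3 -m pendant '[[[0,0,0,0,0,0.05,1],[0,0,0,0,0,0,1]]]'>/dev/null;python3 f.py;python3 -m pendant '[[[0,0,0,0,0,0.05,1],[0,0,0,0,0,0,1]]]'>/dev/null;python3 f.py;python3 -m pendant '[[[0,0,0,0,0,0.05,1],[0,0,0,0,0,0,1]]]'>/dev/null;python3 f.py;python3 -m pendant '[[[0,0,0,0,0,0.05,1],[0,0,0,0,0,0,1]]]'>/dev/null;python3 f.py
```

```text
Ftool [ 1.004 -0.721 -3.282] Ttool [ 0.078 -0.155 -0.039] q6 -1.219736917692556 pos [599.976  10.85  306.507] w 15.310555928369544 50.000245571136475 t 23.4167
Ftool [ 1.021 -0.489 -2.82 ] Ttool [ 0.224 -0.155 -0.094] q6 -1.1651351138868895 pos [599.963  10.839 306.518] w 15.657558134362537 50.00064253807068 t 23.5833
Ftool [ 0.606 -0.984 -3.058] Ttool [ 0.267 -0.182 -0.085] q6 -1.1140760773571283 pos [599.95   10.812 306.518] w 15.219942779809069 50.00094652175903 t 23.75
Ftool [-0.207 -1.93  -3.483] Ttool [ 0.366 -0.25  -0.084] q6 -1.062635004202483 pos [599.94   10.815 306.512] w 15.761843725792865 50.0011020898819 t 23.9167
Ftool [ 0.51  -2.059 -3.92 ] Ttool [ 0.405 -0.333 -0.036] q6 -1.0108910049258806 pos [599.897  10.814 306.517] w 15.324527670216039 50.00135779380798 t 24.0833
Ftool [-0.036 -2.012 -4.157] Ttool [ 0.528 -0.487 -0.099] q6 -0.9589082435637818 pos [599.896  10.805 306.51 ] w 15.713163236482885 50.00159561634064 t 24.25
Ftool [ 0.06  -3.402 -4.215] Ttool [ 0.57  -0.467 -0.128] q6 -0.9068294326962045 pos [599.868  10.801 306.515] w 15.752199541408388 50.002005100250244 t 24.4167
Ftool [-1.836 -4.285 -4.241] Ttool [ 0.634 -0.537 -0.03 ] q6 -0.8546647636767614 pos [599.845  10.806 306.491] w 15.650759093152697 50.002071261405945 t 24.5833
```

Still free (Tz baseline about -0.08). I recentre and continue.

```bash
python3 -m pendant '[[[-0.005,-0.022,0,0,0,0.05,1],[0,0,0,0,0,0,1]]]'>/dev/null;python3 f.py;python3 -m pendant '[[[0,0,0,0,0,0.05,1],[0,0,0,0,0,0,1]]]'>/dev/null;python3 f.py;python3 -m pendant '[[[0,0,0,0,0,0.05,1],[0,0,0,0,0,0,1]]]'>/dev/null;python3 f.py;python3 -m pendant '[[[0,0,0,0,0,0.05,1],[0,0,0,0,0,0,1]]]'>/dev/null;python3 f.py;python3 -m pendant '[[[0,0,0,0,0,0.05,1],[0,0,0,0,0,0,1]]]'>/dev/null;python3 f.py;python3 -m pendant '[[[0,0,0,0,0,0.05,1],[0,0,0,0,0,0,1]]]'>/dev/null;python3 f.py;python3 -m pendant '[[[0,0,0,0,0,0.05,1],[0,0,0,0,0,0,1]]]'>/dev/null;python3 f.py
```

```text
Ftool [-1.261  0.759 -3.966] Ttool [-0.069 -0.435 -0.093] q6 -0.8035207560573163 pos [599.704  10.713 306.488] w 15.653967221434657 50.0009948015213 t 24.75
Ftool [-0.483  0.277 -3.068] Ttool [-0.106 -0.448 -0.135] q6 -0.7511800403809427 pos [599.692  10.685 306.473] w 16.049483399342574 50.001094937324524 t 24.9167
Ftool [-0.329  0.193 -3.443] Ttool [-0.176 -0.492 -0.114] q6 -0.6988812896532622 pos [599.651  10.682 306.442] w 16.22614970784335 50.00106990337372 t 25.0833
Ftool [-0.343  1.766 -3.694] Ttool [-0.224 -0.465 -0.09 ] q6 -0.6465926649670888 pos [599.623  10.669 306.457] w 15.72381255508747 50.00108242034912 t 25.25
Ftool [-0.498  0.986 -4.327] Ttool [-0.286 -0.457 -0.115] q6 -0.5942723225302271 pos [599.568  10.663 306.459] w 15.586619677089733 50.001259446144104 t 25.4167
Ftool [-1.399  0.019 -4.163] Ttool [-0.281 -0.415 -0.025] q6 -0.5419054520129885 pos [599.557  10.641 306.451] w 15.538628774229947 50.00127553939819 t 25.5833
Ftool [-0.101  1.322 -3.231] Ttool [-0.277 -0.38  -0.084] q6 -0.48957902569161194 pos [599.512  10.63  306.471] w 15.567853424312055 50.00134348869324 t 25.75
```

```bash
python3 -m pendant '[[[0,0,0,0,0,0.05,1],[0,0,0,0,0,0,1]]]'>/dev/null;python3 f.py;python3 -m pendant '[[[0,0,0,0,0,0.05,1],[0,0,0,0,0,0,1]]]'>/dev/null;python3 f.py;python3 -m pendant '[[[0,0,0,0,0,0.05,1],[0,0,0,0,0,0,1]]]'>/dev/null;python3 f.py;python3 -m pendant '[[[0,0,0,0,0,0.05,1],[0,0,0,0,0,0,1]]]'>/dev/null;python3 f.py;python3 -m pendant '[[[0,0,0,0,0,0.05,1],[0,0,0,0,0,0,1]]]'>/dev/null;python3 f.py;python3 -m pendant '[[[0,0,0,0,0,0.05,1],[0,0,0,0,0,0,1]]]'>/dev/null;python3 f.py;python3 -m pendant '[[[0,0,0,0,0,0.05,1],[0,0,0,0,0,0,1]]]'>/dev/null;python3 f.py
```

```text
Ftool [-0.711  1.076 -5.145] Ttool [-0.323 -0.423 -0.079] q6 -0.43724220944889874 pos [599.492  10.635 306.439] w 15.32780468755556 50.00140964984894 t 25.9167
Ftool [-0.265  0.368 -4.109] Ttool [-0.362 -0.387 -0.05 ] q6 -0.3848687377744135 pos [599.455  10.607 306.45 ] w 15.50210122722324 50.001397132873535 t 26.0833
Ftool [-1.626  0.408 -5.412] Ttool [-0.275 -0.311 -0.2  ] q6 -0.3325966851165577 pos [599.441  10.63  306.458] w 15.441445883292033 50.0013130903244 t 26.25
Ftool [-0.567  0.955 -4.959] Ttool [-0.203 -0.316 -0.276] q6 -0.2803500458235157 pos [599.416  10.622 306.435] w 15.604971595279432 50.00139534473419 t 26.4167
Ftool [-0.322  1.415 -3.647] Ttool [-0.157 -0.377 -0.335] q6 -0.22797779825346043 pos [599.375  10.632 306.427] w 15.330235186887563 50.00161349773407 t 26.5833
Ftool [-0.997 -0.008 -5.793] Ttool [-0.15  -0.336 -0.294] q6 -0.17556710158511335 pos [599.349  10.655 306.425] w 15.969688399484147 50.00164210796356 t 26.75
Ftool [-1.387 -1.364 -6.16 ] Ttool [-0.075 -0.319 -0.278] q6 -0.12313133945322477 pos [599.341  10.644 306.442] w 16.011043517528794 50.00169038772583 t 26.9167
```

Onset of the bite is near q6 = -0.383 and slip near -0.243, so the final head angle corresponds to q6 ≈ 2.90. I'll turn to about 1.33, then regrip one flat back and finish at about 1.33 again.

```bash
python3 -m pendant '[[[0,-0.008,0,0,0,0.092,1],[0,0,0,0,0,0.092,1],[0,0,0,0,0,0.092,1],[0,0,0,0,0,0.092,1],[0,0,0,0,0,0,1]]]'>/dev/null;python3 f.py;python3 -m pendant '[[[0,0,0,0,0,0.092,1],[0,0,0,0,0,0.092,1],[0,0,0,0,0,0.092,1],[0,0,0,0,0,0,1]]]'>/dev/null;python3 f.py
```

```text
Ftool [-0.709 -0.33  -5.946] Ttool [-0.113 -0.252 -0.272] q6 0.26502023132982844 pos [599.078  10.736 306.493] w 16.13850224724281 50.00226974487305 t 27.3333
Ftool [-0.967 -1.537 -5.999] Ttool [-0.006 -0.314 -0.256] q6 0.554025156415291 pos [598.958  10.812 306.531] w 15.458730154915116 50.00227510929108 t 27.6667
```

```bash
python3 -m pendant '[[[0,-0.008,0,0,0,0.092,1],[0,0,0,0,0,0.092,1],[0,0,0,0,0,0.092,1],[0,0,0,0,0,0.092,1],[0,0,0,0,0,0,1]]]'>/dev/null;python3 f.py;python3 -m pendant '[[[0,0,0,0,0,0.092,1],[0,0,0,0,0,0.092,1],[0,0,0,0,0,0.092,1],[0,0,0,0,0,0.092,1],[0,0,0,0,0,0,1]]]'>/dev/null;python3 f.py
```

```text
Ftool [-0.643 -0.755 -5.469] Ttool [-0.009 -0.285 -0.265] q6 0.9395717818533905 pos [598.824  10.994 306.61 ] w 15.847189916478222 50.00235557556152 t 28.0833
Ftool [-1.872 -1.317 -6.281] Ttool [ 0.11  -0.332 -0.266] q6 1.3248625982759696 pos [598.795  11.206 306.702] w 15.407434317341458 50.002174973487854 t 28.5
```

```bash
python3 -m pendant '[[[0,0,0,0,0,-0.067,1],[0,0,0,0,0,-0.067,1],[0,0,0,0,0,0,1],[0,0,0,0,0,0,0],[0,0,0,0,0,0,0],[0,0,0,0,0,0,0],[0,0,0,0,0,0,0],[0,0,0,0,0,0,0]]]' >/dev/null; python3 f.py
python3 -m pendant '[[[0,0,0,0,0,-0.1,0],[0,0,0,0,0,-0.1,0],[0,0,0,0,0,-0.1,0],[0,0,0,0,0,-0.1,0],[0,0,0,0,0,-0.1,0],[0,0,0,0,0,-0.1,0],[0,0,0,0,0,-0.1,0],[0,0,0,0,0,-0.1,0]]]' >/dev/null
python3 -m pendant '[[[0,0,0,0,0,-0.1,0],[0,0,0,0,0,-0.1,0],[0,0,0,0,0,-0.1,0],[0,0,0,0,0,-0.1,0],[0,0,0,0,0,-0.1,0],[0,0,0,0,0,-0.1,0],[0,0,0,0,0,-0.1,0],[0,0,0,0,0,0,0]]]' >/dev/null
python3 f.py; python3 go.py -1 90 -22
```

```text
Ftool [ 0.038 -0.546  0.79 ] Ttool [-0.188  0.003 -0.026] q6 1.1829659439872664 pos [598.957  10.911 306.227] w 43.184989398089975 0.0 t 29.1667
Ftool [ 0.092 -0.357 -0.501] Ttool [-0.115 -0.261 -0.002] q6 -0.392273012863553 pos [598.978  10.832 306.352] w 47.49214866149842 0.0 t 30.5
shift [-0.045  0.004  0.007] turn [ 0.     0.003 -0.145] q [-0.249  0.436  1.456  0.35   1.44  -0.392] F [-0.319 -0.127  0.519] T [-0.254 -0.127 -0.026]
```

```bash
python3 -m pendant '[[[0,0,0,0,0,0,1],[0,0,0,0,0,0,1],[0,0,0,0,0,0,1],[0,0,0,0,0,0,1],[0,0,0,0,0,0,1],[0,0,0,0,0,0,1],[0,0,0,0,0,0,1],[0,0,0,0,0,0,1]]]' 6 >/dev/null; python3 f.py
python3 -m pendant '[[[0,0.01,0,0,0,0,1],[0,0,0,0,0,0,1]]]' >/dev/null; python3 f.py
```

```text
Ftool [ 0.868  2.335 -1.038] Ttool [-0.672 -0.225 -0.041] q6 -0.38685730194041656 pos [599.328  10.831 306.543] w 15.818990590165106 5.997255519032478 t 31.1667
Ftool [-0.019  2.063 -0.258] Ttool [-0.474 -0.194  0.027] q6 -0.3867408770793403 pos [599.349  10.862 306.546] w 15.835842090890486 5.997339114546776 t 31.3333
```

Well centred. Grip and wind: first re-bite (expected at about -0.383), then on to q6 = 1.326.

```bash
python3 -m pendant '[[[0,0.008,0,0,0,0,1],[0,0,0,0,0,0,1],[0,0,0,0,0,0,1]]]' 50 >/dev/null; python3 f.py
python3 -m pendant '[[[0,0,0,0,0,0.05,1],[0,0,0,0,0,0,1]]]'>/dev/null;python3 f.py;python3 -m pendant '[[[0,0,0,0,0,0.05,1],[0,0,0,0,0,0,1]]]'>/dev/null;python3 f.py;python3 -m pendant '[[[0,0,0,0,0,0.05,1],[0,0,0,0,0,0,1]]]'>/dev/null;python3 f.py;python3 -m pendant '[[[0,0,0,0,0,0.05,1],[0,0,0,0,0,0,1]]]'>/dev/null;python3 f.py
```

```text
Ftool [-0.782  0.534 -0.176] Ttool [-0.155 -0.176  0.016] q6 -0.38665864996827637 pos [599.456  10.861 306.512] w 15.661811482423252 49.99870955944061 t 31.5833
Ftool [ 0.002  0.087 -0.569] Ttool [-0.052 -0.2   -0.106] q6 -0.3321345792037725 pos [599.404  10.869 306.49 ] w 15.47062111609578 49.99926030635834 t 31.75
Ftool [-0.051 -0.64  -1.459] Ttool [-0.001 -0.241 -0.231] q6 -0.2811372868030768 pos [599.41   10.837 306.504] w 15.378981219492095 49.999489188194275 t 31.9167
Ftool [-0.045 -1.071 -0.842] Ttool [ 0.103 -0.263 -0.323] q6 -0.22974357620967634 pos [599.413  10.864 306.499] w 15.722438886005472 49.999587535858154 t 32.0833
Ftool [-0.34  -1.919 -1.049] Ttool [ 0.215 -0.255 -0.372] q6 -0.1779757342976802 pos [599.39   10.858 306.528] w 15.548082700070765 49.99978959560394 t 32.25
```

```bash
python3 -m pendant '[[[0,-0.01,0,0,0,0.09,1],[0,0,0,0,0,0.09,1],[0,0,0,0,0,0.09,1],[0,0,0,0,0,0.09,1],[0,0,0,0,0,0,1]]]'>/dev/null;python3 f.py;python3 -m pendant '[[[0,-0.01,0,0,0,0.09,1],[0,0,0,0,0,0.09,1],[0,0,0,0,0,0.09,1],[0,0,0,0,0,0.09,1],[0,0,0,0,0,0,1]]]'>/dev/null;python3 f.py
```

```text
Ftool [-1.182 -1.758 -0.851] Ttool [-0.026 -0.231 -0.287] q6 0.2004385258319345 pos [599.224  10.926 306.539] w 15.135458966482314 49.99999523162842 t 32.6667
Ftool [-0.354  0.255 -2.102] Ttool [-0.255 -0.142 -0.32 ] q6 0.5755626692224431 pos [599.094  10.999 306.567] w 15.465199152487523 49.999685883522034 t 33.0833
```

```bash
python3 -m pendant '[[[0,-0.005,0,0,0,0.09,1],[0,0,0,0,0,0.09,1],[0,0,0,0,0,0.09,1],[0,0,0,0,0,0.09,1],[0,0,0,0,0,0,1]]]'>/dev/null;python3 f.py;python3 -m pendant '[[[0,-0.005,0,0,0,0.09,1],[0,0,0,0,0,0.09,1],[0,0,0,0,0,0.09,1],[0,0,0,0,0,0.09,1],[0,0,0,0,0,0,1],[0,0,0,0,0,0,1]]]'>/dev/null;python3 f.py
```

```text
Ftool [-0.275 -0.59  -2.086] Ttool [-0.26  -0.024 -0.286] q6 0.9512708972939404 pos [599.023  11.137 306.643] w 15.371907122326409 49.99954283237457 t 33.5
Ftool [ 0.364 -0.298 -1.082] Ttool [-0.196  0.102 -0.283] q6 1.3228887635960507 pos [598.993  11.26  306.684] w 15.78594661600097 49.99876856803894 t 34.0
```

Both windings are done. Relax, release, retreat and check.

```bash
python3 -m pendant '[[[0,0,0,0,0,-0.067,1],[0,0,0,0,0,-0.067,1],[0,0,0,0,0,0,1],[0,0,0,0,0,0,-1],[0,0,0,0,0,0,-1],[0,0,0,0,0,0,-1],[0,0,0,0,0,0,-1],[0,0,0,0,0,0,-1]]]' >/dev/null;python3 -m pendant '[[[0,0,0,0,0,0,-1],[0,0,0,0,0,0,-1],[0,0,-0.7,0,0,0,-1],[0,0,-0.8,0,0,0,-1],[0,0,-0.8,0,0,0,-1],[0,0,-0.8,0,0,0,-1],[0,0,-0.8,0,0,0,-1],[0,0,-0.8,0,0,0,-1]]]'>/dev/null
python3 - <<'E'
from h import *
s=bot.get_state(); r=s["ee_rot"]; d=np.array([-130,-350,60]); print(r.T@d/30,s["eef_pos"])
E
```

```text
[-5.18584448  9.90110794 -5.82786132] [610.22036716 -41.43010498 438.28893233]
```

```bash
python3 -m pendant '[[[-0.43,0.82,-0.48,0,0,0,-1],[-0.43,0.82,-0.48,0,0,0,-1],[-0.43,0.82,-0.48,0,0,0,-1],[-0.43,0.82,-0.48,0,0,0,-1],[-0.43,0.82,-0.48,0,0,0,-1],[-0.43,0.82,-0.48,0,0,0,-1]]]'>/dev/null
python3 -m pendant '[[[-0.43,0.82,-0.48,0,0,0,-1],[-0.43,0.82,-0.48,0,0,0,-1],[-0.43,0.82,-0.48,0,0,0,-1],[-0.43,0.82,-0.48,0,0,0,-1],[-0.43,0.82,-0.48,0,0,0,-1],[-0.43,0.82,-0.48,0,0,0,-1],[0,0,0,0,0,0,-1],[0,0,0,0,0,0,-1]]]'
python3 - <<'E'
from h import *
import cv2
b=bot.snapshot("top")[145:250,190:330]; cv2.imwrite("pics/g1.png",cv2.resize(b,(800,600),interpolation=cv2.INTER_CUBIC))
E
```

```text
time_s: 36.5
eef_pos: [480.4, -389.9, 495.2]
ee_rot: [[0.996, 0.034, -0.081], [0.062, -0.926, 0.372], [-0.062, -0.376, -0.925]]
force: [0.7, 0.9, 0.8]
width: 95.3
gripper_force: 0.0
```

View pics/g1.png

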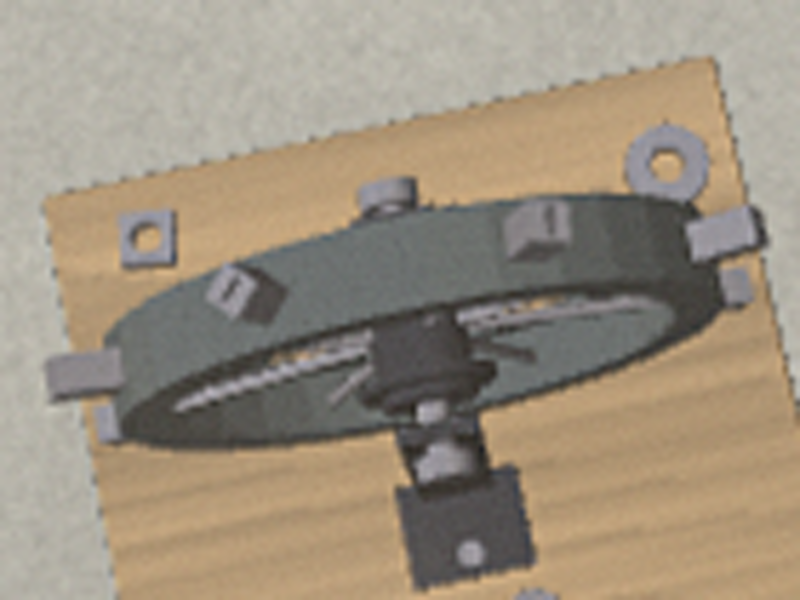

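In the final view the heads are at (232,287) and (550,218), the same picture positions as at the start, so the wheel hasn't moved. The slots have turned as expected, and the nut and ring are untouched.

```bash
python3 -c "
from workcell import bot
print(bot.close_job())"
```

```text
the job is handed in; nothing more can be done
None
```

The job is handed in, with no verdict returned: by joint angles and felt torque, nipple_a went about one quarter turn past its bite, then nipple_b two (one regrip), in about 37 s; the final picture shows the wheel, nut and ring where they stood.

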